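# Swing a vial rack round its locating post into a water sampler

### The job

Load the vial rack into the sampler: set it on the deck slanting out to the front by about 30 degrees and push its notched end home on the round post; then, keeping it leaning on the post all the way, swing it round the post to the back, past the sprung roller, until it lies flat on the deck and in line against the backstop plate with the roller holding it there, and let go. Work gently, feeling for the post and never forcing the rack against the post, backstop or roller; keep the rack upright and leave the other things on the bench where they are.

Things in the scene. Friction and masses are not known exactly. Their poses are not given: they have to be found in the camera images.
- rack: loose white vial rack, a solid bar 210 mm long (its x), 34 mm wide (y), 44 mm high, about 0.3 kg, with a row of nine small capped vials let into its top (caps 56 mm up). Origin: middle of its underside; z up. It starts on the bench, to the right of the deck. The +x end has the notch; the -x end is the free end, bevelled to a 4 mm nose. Its +y side is the front of the loaded rack. Keep it within 0.3 rad of upright
- rack_grip (a point): where the rack is best held: its middle, 34 mm above its underside, between the two grey grip pads on its sides (36 by 18 mm); about at its centre of mass. Pinch it from above across its 34 mm width, the row of caps (12 mm wide, to 22 mm above this point) between the fingers. Axes as the rack's
- rack_vee (a point): pivot point: on the rack's underside, 103.3 mm from its middle along +x, it lies on the post's axis when the post is fully in the notch. The notch is a 90 degree vee in the end of the bar, over its full height, 26 mm wide at the mouth and 13 mm deep. Axes as the rack's
- rack_nose (a point): middle of the 4 mm nose of the rack's free end, on the underside (105 mm from the middle along -x, 5 mm to +y). The 45 degree bevels beside it are 20 mm on the back (-y) corner, which leads past the roller, and 10 mm on the front (+y) corner, on which the roller holds the loaded rack. Axes as the rack's
- deck: the sampler's fixed deck: level grey plate 200 mm (x, front to back) by 370 mm (y), its top 10 mm above the bench; origin under the plate's middle, x to the back. A drive unit, 127 mm high, with a parked needle arm on it (to 155 mm) stands beyond its +y end. Place and yaw vary
- rail: locating rail fixed on the deck: carries post, backstop and roller. Origin on the deck's top, under the middle of a loaded rack with the post in mid-setting; y along the line of the loaded rack towards the post, x to the back. The loaded rack's x lies along this y; it stands as far along y as the post puts it. The rack must never press on the rail and its parts with over 30 N in all
- post_mid (a point): where the axis of the round steel post (16 mm diameter, 38 mm high) stands at mid-setting, on the deck's top, 103.3 mm along the rail's y. The post itself is clamped fast anywhere within 8.5 mm either way of this point along the rail's y. Its setting is not measured: find it by feel, or look. Axes as the rail's
- backstop (a point): middle of the front face of the fixed backstop plate, at the deck's top: 17 mm behind the rail's line, 65 mm from the rail's origin along -y; the plate is 44 mm long (y), 36 mm high. It touches the back of the loaded rack's bar. Axes as the rail's
- roller_rest (a point): axis of the catch roller with nothing on it, at the deck's top (x -15 mm, y -97.5 mm on the rail). Nylon, 14 mm diameter, turning, 3 to 17 mm above the deck; it gives way only along the rail's -y, sprung (4 N at first, 5.5 N at 26 mm). Behind it, its 26 mm high housing ends 63.5 mm from this point along -y. Axes as the rail's
- catch (a joint): how far the roller is pushed aside, m: 0 free, at most 0.026. The swinging rack meets it about 0.15 rad from home; it takes some 4 to 6 N at the free end to pass. Peak 0.006 to 0.023 at the nose, then it springs back by 5 mm onto the front bevel (0.001 to 0.018 loaded), pushes the rack back to the plate and along onto the post, and holds it there
- bottle_a: bystander: white wide-mouth bottle, 64 mm diameter, 107 mm high, on the bench to the right of the rack; origin under its middle
- bottle_b: bystander: white wide-mouth bottle, 60 mm diameter, 101 mm high, on the bench to the left; origin under its middle
- flask: bystander: conical glass flask, 66 mm diameter, 95 mm high, on the bench in front of the deck; origin under its middle
- beaker: bystander: small glass beaker, 44 mm diameter, 45 mm high, on the deck's front left corner; origin under its middle
- cup: bystander: white plastic cup, 56 mm diameter, 60 mm high, on the bench in front of the deck; origin under its middle
- amber: bystander: brown glass jar, 68 mm diameter, 130 mm high, behind the deck; origin under its middle
There are look-alikes about, which are no part of the job. Several things look just like the rack: the one meant starts farthest to the robot's right.

How it is judged (in metres and radians):
On the way, in this order (a step that is already met when the one before it is completed fails the run):
1. the rack stands on the deck, slanting out from the line by over 0.35 rad, with its notch pressed on the post (angle between the x axis of rack and the y axis of rail, either way round between 0.35 and 0.9 rad and contact force between rack and rail above 2 N and x of rack_vee in the frame of rail between -0.005 and 0.005 m and z of rack_vee in the frame of rail below 0.008 m), for 0.2 s.
2. part swung in (0.16 to 0.3 rad from the line), the notch still pressed on the post (angle between the x axis of rack and the y axis of rail, either way round between 0.16 and 0.3 rad and contact force between rack and rail above 2 N and x of rack_vee in the frame of rail between -0.005 and 0.005 m and z of rack_vee in the frame of rail below 0.008 m), for 0.1 s.
At the end, for the whole second after the job is handed in: The rack stands flat on the deck (within 2 mm), in line with the rail within 0.015 rad, its notch on the post (within 2 mm of the rail's line, and at the post's setting along it), held by the roller (over 3 N on the rail's parts), at rest and let go (angle between the x axis of rack and the y axis of rail, either way round below 0.015 rad and x of rack_vee in the frame of rail between -0.002 and 0.002 m and y of rack_vee in the frame of rail between 0.0935 and 0.113 m and z of rack_vee in the frame of rail below 0.002 m and angle between rack's own z axis and vertical below 0.02 rad and contact force between rack and rail above 3 N and value of joint catch between 0.0004 and 0.0195 m and linear speed of rack below 0.01 m/s); the robot touches nothing.
It fails at once if the rack is forced against the post, backstop or roller (over 30 N) (contact force between rack and rail above 30 N).
It fails at once if the rack is tilted by over 0.3 rad (angle between rack's own z axis and vertical above 0.3 rad).
It fails at once if a bystander is shifted by over 20 mm (distance of any of bottle_a, bottle_b, flask, beaker, cup, amber from where it was at the start of the episode above 0.02 m).
It also fails if it takes over 61 s, if anything falls off the work surface, if the arm or the gripper's body presses on something with over 40 N, if the wrist force passes 120 N, or if a joint passes its speed limit or range.

### The arm

A 6-joint arm with a two-finger parallel gripper is mounted at the origin on the work surface. World frame = base frame: x ahead of the robot, y to its left, z up, the work surface at z = 0. Lengths are in mm, angles in rad, forces in N, time in s.
With the tool pointing down it reaches from about 300 to 750 mm from the base axis. Payload 8.5 kg.
Tool frame: the origin (TCP) lies midway between the tips of the shut fingers; the grasp point (between the pads) lies behind it (env.grip_point_offset is the z of the grasp point in the tool frame, in mm); z points along the fingers, y is the line along which they close (so a half turn about z gives the same grasp; the last joint's range is limited). The gripper opens to 88 mm and grips with 3 to 60 N. Pads are 18 mm wide; open, the fingers measure 123 mm over their backs; the gripper's body (75 mm by 187 mm) begins 45 mm behind the grasp point.
Start: joints at [-1.561, 0.381, 1.297, -0, 1.464, -0.215], TCP at [122.597, -536.144, 238.748] pointing down, gripper open.
Joint ranges: [-3.11, 3.11], [-0.89, 2.33], [0.22, 2.48], [-1.42, 4.56], [0.17, 2.85], [-2.88, 2.88]. Speed limits (rad/s): [2.39, 2.39, 3.14, 3.14, 3.14, 3.14].

### API

Orientations are given as [roll, pitch, yaw] about the fixed x, y, z axes, in that order (R = Rz(yaw) Ry(pitch) Rx(roll)).
In Python, from rig import env gives the robot as it stands.
- The arm moves only by the tool step_arm, never from a script. Its argument "series" is one flat list of numbers, 5 for each row, row after row: the closure in counts, from 0 (fully open) to 255 (shut), then the shift along the tool's x, y, z in m, then the turn about the tool's z in degrees. In form: [gripper, x, y, z, spin, gripper, x, y, z, spin, ...]. A call has 1 to 10 rows; each row is the pose to reach, as a shift and turn from the pose commanded when the call began, along the tool's axes at that moment; what a row does not reach only later rows make up. A row lasts 1/10 s, in which the tool goes at most 50 mm and 8.59 degrees, less where a joint would pass 70% of its speed; a pose out of reach is approached as far as the arm can. A call with a gripper value outside its range is refused whole. The fingers move at their own pace and stop on an object; "force" is the grip in N (left out, the last holds). Time passes only in rows, so rows that repeat a pose let the fingers close. It gives the time, the measured TCP pose, the force, the opening and the grip force at its end, in the units of the state.
- env.sense(): the state, without advancing time (a new reading comes with each control period).
- env.camera(name): name is "scene" or "side" or "wrist"; returns a dict with "frame" (384x512x3 uint8, blue, green, red), "intrinsics" (3x3 intrinsics, pixels), "rvec" (rotation vector, rad) and "tvec" (3), from world to camera coordinates, as OpenCV has them; the wrist camera has in their place "tool_from_camera" (4x4, takes a point from camera to tool coordinates, whose origin is the TCP and whose axes are the flange's). Camera axes: x right, y down, z forward; pixel columns grow to the right and rows downward; lengths in mm; the calibration is good to about 2 mm. A picture is of the moment at which its call begins: read the wrist's pose just before it. There is no depth.
- env.job_done(): hands the job in; it is judged then, once.
The state is a dict: "time": time; "q": joint angles; "qvel": joint speeds; "joint_torque": joint torques, N m; "tcp_pos": TCP position; "eef_rot": TCP orientation; "contact_force": force on the tool from outside, world axes, zero at the start; "torque": the same for the moment, N m; "gripper_width": finger opening in mm; "grip_force": force on a finger pad.
Only numpy, scipy, OpenCV 4.12 (cv2) and the standard library are available. Lean on these libraries where they do the work, as an engineer would, in place of code of your own. Each camera call takes 0.05 s, during which the arm holds its last target. There are 200 camera calls.

## Working session

There is one attempt and no reset: what is moved stays moved. The work goes in short steps, Python scripts to look and compute and a tool call to move; the robot and the scene stay as the last step left them, time stands still between calls to the robot, and variables do not carry over. Pictures are saved under pics/ and viewed, at most 10 in all, crops included, and the job is handed in when it is done.

Besides the shell and the picture viewer there is one more tool, called after "Emit:" as name(argument=value, ...) on one line, values as JSON. step_arm: Moves the arm, as the interface text tells. Its arguments: {"type":"object","properties":{"series":{"type":"array"},"force":{"type":"number"}},"required":["series"]}

```bash
ls; mkdir -p pics; cat > h.py <<'E'
import numpy as np,cv2
from rig import env
from scipy.spatial.transform import Rotation as R
def cam(n):
    s=env.sense(); c=env.camera(n); K=np.array(c["intrinsics"],float)
    if n=="wrist":
        T=np.array(c["tool_from_camera"],float)
        W=np.eye(4);W[:3,:3]=R.from_euler('xyz',s["eef_rot"]).as_matrix();W[:3,3]=s["tcp_pos"]
        M=W@T
    else:
        M=np.eye(4);r=cv2.Rodrigues(np.array(c["rvec"],float))[0]
        M[:3,:3]=r.T;M[:3,3]=-r.T@np.array(c["tvec"],float).ravel()
    return np.array(c["frame"]),K,M
def px2pt(K,M,uv,z):
    uv=np.atleast_2d(np.array(uv,float));d=np.c_[(uv[:,0]-K[0,2])/K[0,0],(uv[:,1]-K[1,2])/K[1,1],np.ones(len(uv))]@M[:3,:3].T
    o=M[:3,3];return o+d*((z-o[2])/d[:,2])[:,None]
def pt2px(K,M,P):
    P=np.atleast_2d(np.array(P,float));q=(P-M[:3,3])@M[:3,:3];q=q@K.T;return q[:,:2]/q[:,2:]
E
python3 - <<'E'
from h import *
s=env.sense();print(s,env.grip_point_offset)
for n in("scene","side","wrist"):
    f,K,M=cam(n);np.savez(f"{n}.npz",f=f,K=K,M=M);cv2.imwrite(f"pics/{n}0.png",f);print(n,K.tolist(),M.round(2).tolist())
E
```

```text
pics
{'time': 0.0, 'q': array([-1.56129953e+00,  3.81178512e-01,  1.29822531e+00,  7.69599339e-06,
        1.46358103e+00, -2.15300469e-01]), 'qvel': array([-0.00104937, -0.00051881, -0.00058648,  0.00110586,  0.00052531,
        0.00035356]), 'joint_torque': array([ 4.07743835e-03, -4.37919366e+01, -2.24551463e+01,  7.14933663e-02,
        3.51930864e-02, -9.65842787e-05]), 'tcp_pos': array([ 122.59659642, -535.88931776,  238.15910891]), 'eef_rot': array([-3.14023423e+00, -3.04906022e-04,  2.24796228e-01]), 'contact_force': array([-0.09207007, -0.41255421, -0.18475699]), 'torque': array([-0.01293709, -0.01813112, -0.01034729]), 'grip_force': 0.0, 'gripper_width': 87.6208168336116} -18.700000000000003
scene [[421.13156971068395, 0.0, 258.4132207150677], [0.0, 421.13156971068395, 197.57776815215755], [0.0, 0.0, 1.0]] [[0.01, 0.77, -0.64, 1219.56], [1.0, -0.01, 0.01, -42.83], [0.0, -0.64, -0.77, 910.34], [0.0, 0.0, 0.0, 1.0]]
side [[467.1225867760692, 0.0, 258.02426113135033], [0.0, 467.1225867760692, 192.72604763066943], [0.0, 0.0, 1.0]] [[0.99, -0.06, 0.09, 442.29], [-0.1, -0.51, 0.85, -1004.05], [-0.01, -0.86, -0.52, 644.67], [0.0, 0.0, 0.0, 1.0]]
wrist [[310.07262299565645, 0.0, 257.5520716743726], [0.0, 310.07262299565645, 192.13448847966887], [0.0, 0.0, 1.0]] [[0.22, -0.92, -0.31, 204.09], [-0.97, -0.21, -0.07, -517.71], [-0.0, 0.32, -0.95, 384.99], [0.0, 0.0, 0.0, 1.0]]
```

View pics/scene0.png

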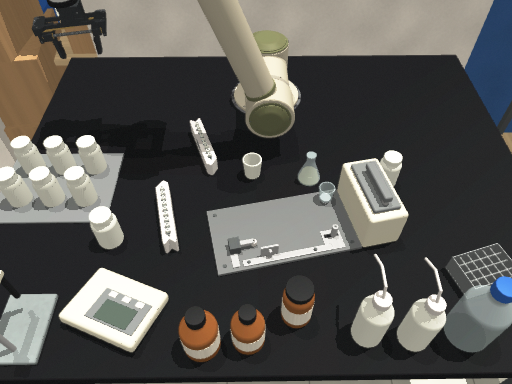

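View pics/side0.png

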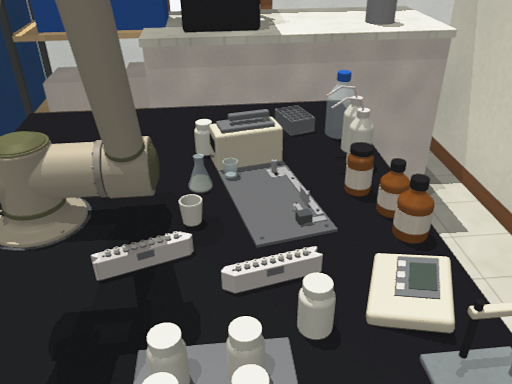

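View pics/wrist0.png

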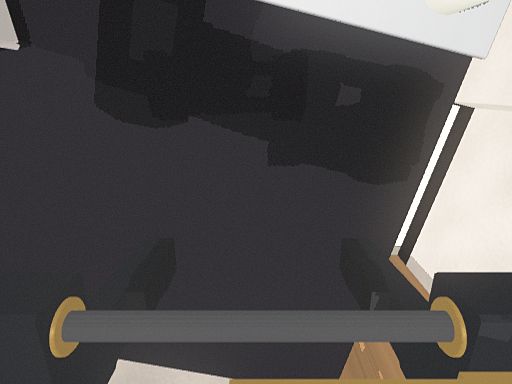

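The scene view shows candidate racks at (167,215) and (203,147). It also shows the deck spanning (208..360, 190..268), the post near (333,230) and the roller near (240,243). Next I'll enlarge the rack and rail.

```bash
python3 - <<'E'
from h import *
d=np.load("scene.npz");f,K,M=d["f"],d["K"],d["M"]
a=cv2.resize(f[175:260,140:190],None,fx=6,fy=6,interpolation=cv2.INTER_CUBIC)
b=cv2.resize(f[185:272,202:365],None,fx=3,fy=3,interpolation=cv2.INTER_CUBIC)
o=np.zeros((600,800,3),np.uint8);o[:a.shape[0],:300]=a;o[:b.shape[0],305:305+b.shape[1]]=b
e=np.load("side.npz")["f"]
c=cv2.resize(e[240:295,215:330],None,fx=4,fy=4,interpolation=cv2.INTER_CUBIC);o[300:300+c.shape[0],305:305+c.shape[1]]=c
cv2.imwrite("pics/crop1.png",o)
print(px2pt(K,M,[[167,215],[203,147]],40).round(0))
print("rack ends",px2pt(K,M,[[162,183],[172,248]],40).round(0))
print("post",px2pt(K,M,[[333,228]],48),"roller",px2pt(K,M,[[240,243]],30))
print("deck corners",px2pt(K,M,[[208,208],[345,190],[222,268],[358,243]],10).round(0))
E
```

```text
[[ 557. -270.   40.]
 [ 305. -195.   40.]]
rack ends [[ 446. -298.   40.]
 [ 658. -245.   40.]]
post [[609.37414944 152.89485344  48.        ]] roller [[639.31261829 -80.21951183  30.        ]]
deck corners [[ 512. -170.   10.]
 [ 452.  212.   10.]
 [ 698. -124.   10.]
 [ 630.  219.   10.]]
```

View pics/crop1.png

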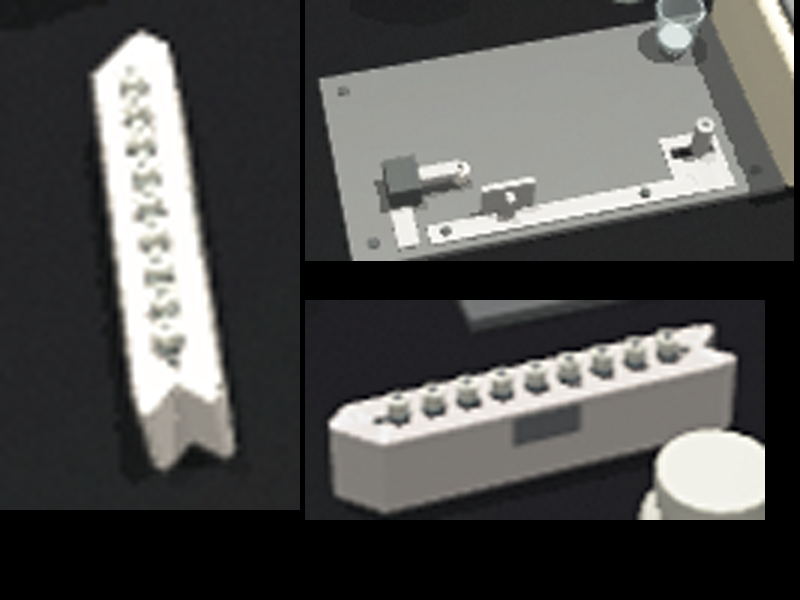

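The rack is at about (557,-270), yaw about 14°, with its notch end away from the robot. The rail's y points to world +y, with yaw about 10°. I'll move to an overview pose.

Emit:
step_arm(series=[0,0.04,-0.025,0,0,0,0.09,-0.056,0,0,0,0.14,-0.087,0,0,0,0.18,-0.112,0,0,0,0.22,-0.137,0,0,0,0.26,-0.163,0,0,0,0.3,-0.188,-0.01,0,0,0.34,-0.213,-0.01,0,0,0.38,-0.238,-0.02,0,0,0.42,-0.263,-0.02,0])

```text
time: 1.15
tcp_pos: [474.7, -184.6, 259.7]
eef_rot: [3.14, -0.001, 0.225]
contact_force: [-0.6, 0.5, 0.6]
gripper_width: 88.0
grip_force: 0.0
```

Emit:
step_arm(series=[0,0.04,-0.025,0,0,0,0.08,-0.05,0,0,0,0.08,-0.05,0,0,0,0.08,-0.05,0,0,0,0.08,-0.05,0,0])

```text
time: 1.65
tcp_pos: [539.6, -120.2, 258.6]
eef_rot: [-3.141, 0.001, 0.224]
contact_force: [0.5, -0.0, -0.4]
gripper_width: 88.0
grip_force: 0.0
```

```bash
python3 - <<'E'
from h import *
s=env.sense();print(s["time"],s["tcp_pos"],s["eef_rot"],s["qvel"].round(3))
f,K,M=cam("wrist");np.savez("w1.npz",f=f,K=K,M=M)
cv2.imwrite("pics/w1.png",cv2.resize(f,(800,600),interpolation=cv2.INTER_CUBIC))
E
```

```text
1.65 [ 539.62969314 -120.24487395  258.62515379] [-3.14144989e+00  5.42614246e-04  2.23962578e-01] [-0.017 -0.007  0.001  0.002 -0.001  0.001]
```

View pics/w1.png

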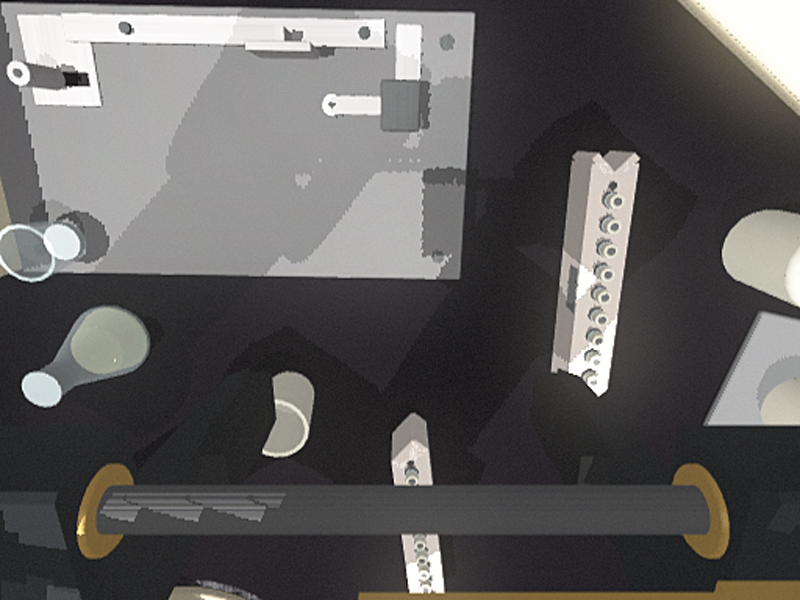

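The wrist view shows (800-scale) the post top at (18,73), the roller tip at (331,104), the backstop top near (247-310,47), the deck's right edge (474,12)-(460,278), and nine rack caps from (617,201) to (587,378).

```bash
python3 - <<'E'
from h import *
d=np.load("w1.npz");f,K,M=d["f"],d["K"],d["M"]
P=lambda uv,z:px2pt(K,M,np.array(uv)*.64,z)
c=P([(617,201),(611,226),(608,251),(603,273),(599,296),(596,318),(593,338),(590,358),(587,378)],56)
print("caps",c[:,:2].round(1).tolist(),c.mean(0)); v=np.polyfit(c[:,0],c[:,1],1);print("yaw deg",np.degrees(np.arctan(v[0])))
t=P([(638,158),(607,390),(600,152)],44);print("top R edge",t.round(1).tolist())
print("post",P([(18,73)],48),"roller",P([(331,104)],27))
e=P([(474,12),(460,278),(40,267)],10);print("deck",e.round(1).tolist())
print("yaw from side edge",np.degrees(np.arctan2(*(e[0]-e[1])[1::-1])),"front",np.degrees(np.arctan2(*(e[2]-e[1])[1::-1]))-90)
b=P([(246,42),(310,42)],46);print("backstop top front",b.round(1).tolist())
r=P([(66,40),(384,47)],10);print("railfront",r.round(1).tolist(),np.degrees(np.arctan2(*(r[0]-r[1])[1::-1]))-90)
# refine post in scene
d=np.load("scene.npz");print("scene post",px2pt(d["K"],d["M"],[[202+(705-305)/3,185+123/3]],48),"roller",px2pt(d["K"],d["M"],[[202+(461-305)/3,185+166/3]],27))
E
```

```text
caps [[611.6, -260.4], [593.8, -262.6], [575.8, -267.0], [559.2, -269.4], [541.4, -272.8], [523.9, -276.8], [507.6, -280.3], [490.7, -283.9], [473.4, -287.7]] [ 541.93289496 -273.42724828   56.        ]
yaw deg 11.316711951392605
top R edge [[643.3, -269.5, 44.0], [461.3, -314.3, 44.0], [641.2, -241.6, 44.0]]
post [[602.31727698 159.15616023  48.        ]] roller [[630.37697156 -46.36344176  27.        ]]
deck [[713.8, -133.1, 10.0], [519.9, -174.7, 10.0], [450.7, 173.1, 10.0]]
yaw from side edge 12.102386894967973 front 11.259110593969183
backstop top front [[655.1, 12.5, 46.0], [664.5, -28.9, 46.0]]
railfront [[630.7, 152.1, 10.0], [677.5, -74.9, 10.0]] 11.663153899623182
scene post [[603.30348502 159.53903412  48.        ]] roller [[629.81334004 -45.34116122  27.        ]]
```

```bash
python3 - <<'E'
from h import *
d=np.load("scene.npz");f,K,M=d["f"],d["K"],d["M"]
print("bottle_a cap",px2pt(K,M,[[101,214]],105),"base low edge",px2pt(K,M,[[110,248]],0))
d=np.load("side.npz");print("side cap",px2pt(d["K"],d["M"],[[318,285]],105), "base low edge",px2pt(d["K"],d["M"],[[317,336]],0))
# rack top mask in wrist view
d=np.load("w1.npz");f,K,M=d["f"],d["K"],d["M"]
# top R edge: per-row rightmost bright pixel
g=f.max(2)
rows=np.arange(104,240,4);pts=[]
for r in rows:
    xs=np.where(g[r,340:430]>110)[0]
    if len(xs):pts.append((340+xs.max()+.5,r))
p=px2pt(K,M,pts,44);k=np.polyfit(p[:,0],p[:,1],1);res=p[:,1]-np.polyval(k,p[:,0])
ok=abs(res)<3;k=np.polyfit(p[ok,0],p[ok,1],1)
print(ok.sum(),len(ok),np.degrees(np.arctan(k[0])),np.polyval(k,541),p[0],p[-1]);print(res.round(1))
E
```

```text
bottle_a cap [[ 601.61043936 -411.92031958  105.        ]] base low edge [[ 6.30518101e+02 -4.12664542e+02 -1.13686838e-13]]
side cap [[ 601.73724763 -422.49901258  105.        ]] base low edge [[ 602.77118129 -438.8867315     0.        ]]
34 34 13.538412373197122 -294.9155339765165 [ 640.41630419 -270.86995768   44.        ] [ 480.6665122 -309.8014724   44.       ]
[ 0.1 -0.5 -0.   0.5 -0.2  0.4 -0.3  0.2 -0.4  0.1 -0.6 -0.   0.5 -0.2
  0.4 -0.3  0.2 -0.5  0.1  0.7 -0.   0.5 -0.2  0.4 -0.3  0.2 -0.5  0.1
 -0.6 -0.1  0.5 -0.2  0.4 -0.4]
```

Bottle_a at about (602,-413) clears the gripper body by about 20 mm. Next I'll descend onto the rack and pinch it.

Emit:
step_arm(series=[0,-0.01,0.045,0.02,-0.7,0,-0.02,0.09,0.05,-0.7,0,-0.03,0.13,0.08,-0.7,0,-0.0334,0.1527,0.11,-0.7,0,-0.0334,0.1527,0.14,-0.7,0,-0.0334,0.1527,0.18,-0.7,0,-0.0334,0.1527,0.21,-0.7,0,-0.0334,0.1527,0.233,-0.7,0,-0.0334,0.1527,0.243,-0.7,0,-0.0334,0.1527,0.243,-0.7])

```text
time: 2.7
tcp_pos: [540.8, -276.4, 15.1]
eef_rot: [-3.14, 0.001, 0.236]
contact_force: [-0.8, -0.2, -0.3]
gripper_width: 88.1
grip_force: 0.0
```

Emit:
step_arm(series=[80,0,0,0,0,120,0,0,0,0,150,0,0,0,0,180,0,0,0,0,200,0,0,0,0,200,0,0,0,0,200,0,0,0,0,200,0,0,0,0], force=25)

```text
time: 3.5
tcp_pos: [541.7, -276.0, 15.8]
eef_rot: [3.141, -0.0, 0.237]
contact_force: [0.5, -1.0, -0.4]
gripper_width: 33.5
grip_force: 25.0
```

Emit:
step_arm(series=[200,0,0,-0.02,0,200,0,0,-0.05,0,200,0,0,-0.08,0,200,0,0,-0.1,0,200,0,0,-0.1,0,200,0,0,-0.1,0])

```text
time: 4.1
tcp_pos: [541.2, -275.6, 114.6]
eef_rot: [-3.14, 0.001, 0.237]
contact_force: [0.2, 0.5, -3.9]
gripper_width: 33.7
grip_force: 25.0
```

```bash
python3 - <<'E'
from h import *
s=env.sense();print(s["time"],s["tcp_pos"],s["eef_rot"],s["contact_force"],s["gripper_width"])
d=np.load("scene.npz");K,M=d["K"],d["M"]
print("amber cap",px2pt(K,M,[[301,287]],130).round(0),"flask neck",px2pt(K,M,[[311,155]],95).round(0),"beaker",px2pt(K,M,[[327,187]],55).round(0),"cup",px2pt(K,M,[[252,158]],60).round(0))
d=np.load("side.npz");K,M=d["K"],d["M"]
print("amber side cap",px2pt(K,M,[[361,150]],130).round(0),"flask",px2pt(K,M,[[198,156]],95).round(0))
f,K,M=cam("scene");np.savez("s2.npz",f=f,K=K,M=M)
g,K2,M2=cam("wrist");np.savez("w2.npz",f=g,K=K2,M=M2)
f2,K3,M3=cam("side");np.savez("sd2.npz",f=f2,K=K3,M=M3)
t=np.array(s["tcp_pos"]);
o=np.zeros((600,800,3),np.uint8)
def crop(f,c,w,h,sc):
    x,y=int(c[0]-w/2),int(c[1]-h/2);print("crop origin",x,y,sc);return cv2.resize(f[y:y+h,x:x+w],None,fx=sc,fy=sc,interpolation=cv2.INTER_CUBIC)
a=crop(f,pt2px(K,M,t)[0],80,100,4);o[:400,:320]=a
o[0:288,400:784]=cv2.resize(g,(384,288))
b=crop(f2,pt2px(K3,M3,t)[0],150,90,3);o[300:570,330:780]=b
cv2.imwrite("pics/p3.png",o)
E
```

```text
4.1 [ 541.19936541 -275.55008227  114.62589922] [-3.14025217e+00  1.03196273e-03  2.36994572e-01] [ 0.19348933  0.52531498 -3.87639191] 33.652435167322736
amber cap [[814.  50. 130.]] flask neck [[398. 113.  95.]] beaker [[479. 152.  55.]] cup [[372. -49.  60.]]
amber side cap [[808.  26. 130.]] flask [[397. 111.  95.]]
crop origin 120 141 4
crop origin 196 186 3
```

View pics/p3.png

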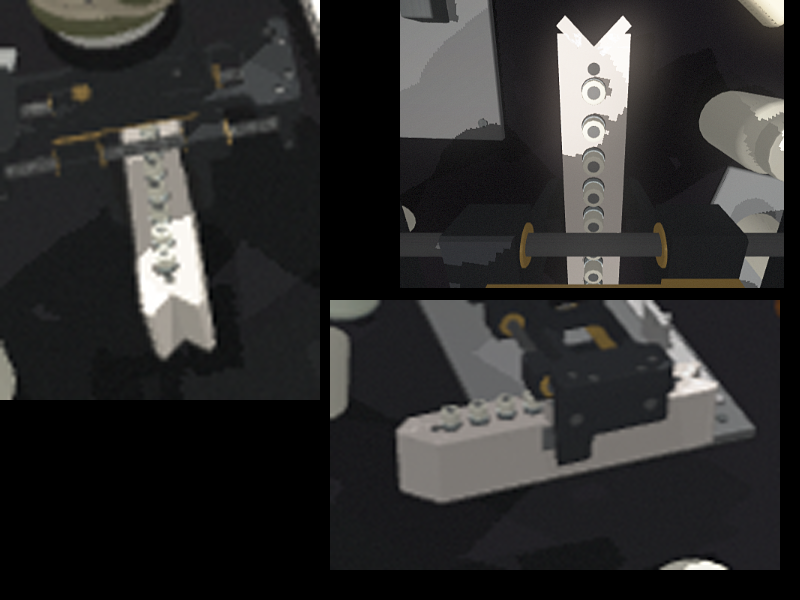

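```bash
python3 - <<'E'
from h import *
d=np.load("w2.npz");K,M=d["K"],d["M"]
t=np.array([541.2,-275.6,114.6]);y=.2370
A=np.array([[np.cos(y),np.sin(y)],[np.sin(y),-np.cos(y)]])
for n,uv,z in(("vertex",(257.3,61.3),143.3),("tipL",((565-400)/.75,16/.75),143.3),("tipR",((625-400)/.75,16/.75),143.3),("cap1",(257.5,92/.75),155.3),("cap5?",(257.5,275/.75),155.3)):
    print(n,((px2pt(K,M,[uv],z)[0]-t)[:2]@A).round(1))
g=d["f"][10:75,205:310];cv2.imwrite("pics/v.png",cv2.resize(g,None,fx=6,fy=6,interpolation=cv2.INTER_CUBIC))
E
```

```text
vertex [91.8 -0.1]
tipL [104.2 -12.7]
tipR [104.2  14.3]
cap1 [72.1 -0. ]
cap5? [-34.5  -0.1]
```

View pics/v.png

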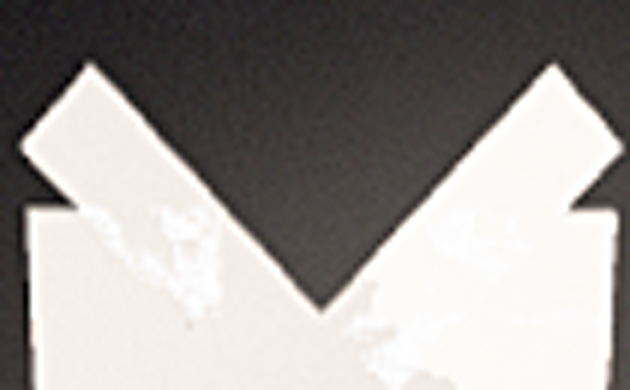

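The notch vertex is at tool x = 91.8, y = 0, so the grip is centred and the vee pivot is about 103.1 mm from the TCP. I'll carry it to the slanted start pose.

Emit:
step_arm(series=[200,0.01,-0.032,0,-6,200,0.022,-0.07,0,-13,200,0.034,-0.108,0,-20,200,0.047,-0.147,0,-28,200,0.06,-0.188,0,-36,200,0.073,-0.228,0,-44,200,0.085,-0.266,0,-51,200,0.093,-0.291,0,-56,200,0.0969,-0.3035,0,-58.2,200,0.0969,-0.3035,0,-58.2])

```text
time: 5.25
tcp_pos: [564.3, 42.9, 115.1]
eef_rot: [-3.14, 0.0, 1.254]
contact_force: [0.6, -0.5, -3.4]
gripper_width: 34.0
grip_force: 25.0
```

Emit:
step_arm(series=[200,0,0,0.02,0,200,0,0,0.05,0,200,0,0,0.07,0,200,0,0,0.08,0,200,0,0,0.08,0,200,0,0,0.08,0])

```text
time: 5.85
tcp_pos: [565.2, 41.1, 36.4]
eef_rot: [3.14, -0.0, 1.251]
contact_force: [-0.4, 0.8, -3.6]
gripper_width: 34.1
grip_force: 25.0
```

```bash
python3 - <<'E'
from h import *
s=env.sense();print(s["time"],s["tcp_pos"],s["eef_rot"],s["contact_force"],s["gripper_width"],s["q"].round(2))
f,K,M=cam("wrist");np.savez("w3.npz",f=f,K=K,M=M);cv2.imwrite("pics/w3.png",cv2.resize(f,(800,600),interpolation=cv2.INTER_CUBIC))
E
```

```text
5.85 [565.16176001  41.10672726  36.44196241] [ 3.14042379e+00 -1.45821785e-04  1.25139990e+00] [-0.39472266  0.83008364 -3.63532248] 34.110669333185314 [-0.14  0.63  1.52 -0.    0.99  0.18]
```

View pics/w3.png

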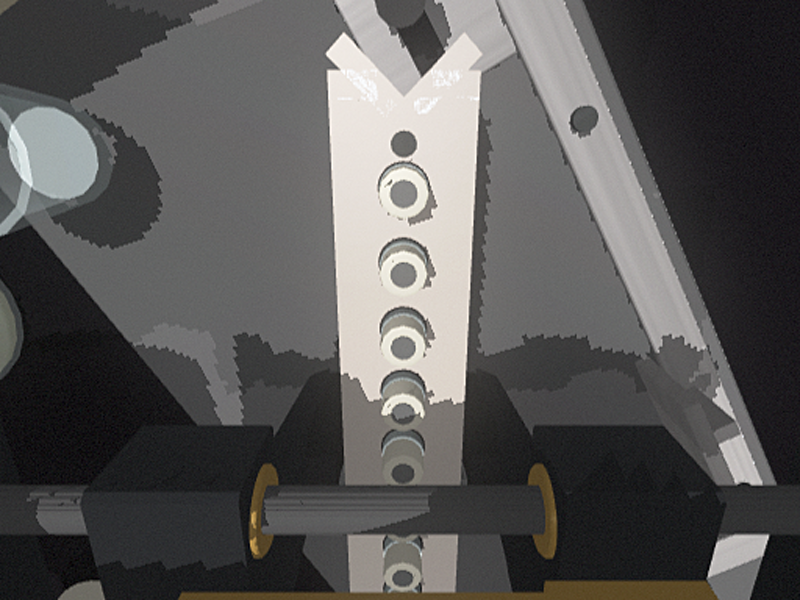

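The post at (402,10) lines up with the notch vertex at (405,97), so the lateral fit is good. I'll lower it to the deck by feel.

Emit:
step_arm(series=[200,0,0,0.004,0,200,0,0,0.008,0,200,0,0,0.009,0,200,0,0,0.009,0])

```text
time: 6.3
tcp_pos: [564.5, 41.9, 26.6]
eef_rot: [-3.141, 0.0, 1.253]
contact_force: [-0.4, 0.5, -3.1]
gripper_width: 34.3
grip_force: 25.0
```

Emit:
step_arm(series=[200,0,0,0.0005,0,200,0,0,0.001,0,200,0,0,0.001,0])

```text
time: 6.6
tcp_pos: [564.7, 41.8, 25.8]
eef_rot: [3.141, -0.0, 1.253]
contact_force: [0.6, -0.5, -3.2]
gripper_width: 34.1
grip_force: 25.0
```

Emit:
step_arm(series=[200,0,0,0.0005,0,200,0,0,0.001,0,200,0,0,0.001,0])

```text
time: 6.9
tcp_pos: [564.7, 41.9, 25.8]
eef_rot: [3.141, -0.0, 1.253]
contact_force: [-3.2, 0.0, 8.0]
gripper_width: 33.5
grip_force: 25.0
```

Emit:
step_arm(series=[200,0.003,0,0,0,200,0.006,0,0,0,200,0.009,0,0,0,200,0.012,0,0,0,200,0.014,0,0,0,200,0.014,0,0,0])

```text
time: 7.5
tcp_pos: [569.7, 54.5, 25.8]
eef_rot: [3.139, 0.001, 1.253]
contact_force: [-0.7, -3.0, 5.6]
gripper_width: 33.7
grip_force: 25.0
```

The deck is felt at TCP z of about 25.6. I'll ease up half a millimetre and creep onto the post.

Emit:
step_arm(series=[200,0,0,-0.0006,0,200,0.001,0,-0.0006,0,200,0.002,0,-0.0006,0,200,0.003,0,-0.0006,0,200,0.003,0,-0.0006,0])

```text
time: 8.0
tcp_pos: [570.2, 57.7, 25.8]
eef_rot: [3.141, 0.0, 1.253]
contact_force: [-0.8, -4.1, 5.2]
gripper_width: 33.8
grip_force: 25.0
```

Emit:
step_arm(series=[200,0.0005,0,0,0,200,0.001,0,0,0,200,0.0015,0,0,0,200,0.0015,0,0,0])

```text
time: 8.4
tcp_pos: [570.6, 59.1, 25.8]
eef_rot: [3.141, 0.001, 1.253]
contact_force: [-1.3, -5.6, 5.2]
gripper_width: 33.6
grip_force: 25.0
```

Emit:
step_arm(series=[200,0,0,-0.0004,0,200,0,0,-0.0006,0,200,0,0,-0.0006,0])

```text
time: 8.7
tcp_pos: [570.4, 59.6, 25.8]
eef_rot: [-3.142, -0.0, 1.253]
contact_force: [0.6, -0.9, -1.1]
gripper_width: 33.8
grip_force: 25.0
```

Emit:
step_arm(series=[200,0.0005,0,0,0,200,0.001,0,0,0,200,0.001,0,0,0])

```text
time: 9.0
tcp_pos: [570.6, 60.5, 25.8]
eef_rot: [-3.141, -0.0, 1.253]
contact_force: [-0.0, -0.8, -1.2]
gripper_width: 33.6
grip_force: 25.0
```

Emit:
step_arm(series=[200,0.0005,0,0,0,200,0.001,0,0,0,200,0.001,0,0,0])

```text
time: 9.3
tcp_pos: [570.6, 60.7, 25.8]
eef_rot: [-3.141, 0.001, 1.253]
contact_force: [-2.9, -6.4, -0.3]
gripper_width: 33.6
grip_force: 25.0
```

Emit:
step_arm(series=[200,0.0005,0,0,0,200,0.0005,0,0,0])

```text
time: 9.5
tcp_pos: [570.6, 60.7, 25.8]
eef_rot: [-3.141, 0.002, 1.253]
contact_force: [-3.3, -9.8, -0.1]
gripper_width: 33.7
grip_force: 25.0
```

The notch is seated, with about 10 N straight along the rack axis and the pivot at about (602.8,158.7). Now I'll swing about it, keeping about 1.2 mm of press.

Emit:
step_arm(series=[200,0,0,0,0,200,0,0.0018,0,-1,200,6e-05,0.00355,0,-2,200,0.00014,0.0053,0,-3,200,0.00025,0.0071,0,-4,200,0.0004,0.0089,0,-5,200,0.00056,0.01064,0,-6,200,0.00056,0.01064,0,-6])

```text
time: 10.3
tcp_pos: [581.2, 57.8, 25.8]
eef_rot: [-3.141, 0.002, 1.358]
contact_force: [-1.5, -9.4, -0.2]
gripper_width: 33.8
grip_force: 25.0
```

Emit:
step_arm(series=[200,6e-05,0.00355,0,-2,200,0.00025,0.0071,0,-4,200,0.00056,0.01064,0,-6,200,0.00099,0.01417,0,-8,200,0.00155,0.01768,0,-10,200,0.00187,0.01942,0,-11,200,0.00187,0.01942,0,-11,200,0.00187,0.01942,0,-11])

```text
time: 11.1
tcp_pos: [600.9, 55.5, 25.8]
eef_rot: [-3.141, 0.002, 1.549]
contact_force: [-0.7, -7.4, -1.9]
gripper_width: 33.9
grip_force: 25.0
```

```bash
python3 - <<'E'
from h import *
s=env.sense();print(s["time"],s["tcp_pos"],s["eef_rot"],s["contact_force"],s["torque"])
y=s["eef_rot"][2];print("vee",s["tcp_pos"][:2]+103.1*np.array([np.cos(y),np.sin(y)]),np.degrees(y))
f,K,M=cam("wrist");cv2.imwrite("pics/w4.png",f)
f2,K,M=cam("scene");cv2.imwrite("pics/s4.png",cv2.resize(f2[180:275,200:365],None,fx=4,fy=4,interpolation=cv2.INTER_CUBIC))
E
```

```text
11.1 [600.88514967  55.51151696  25.81467446] [-3.14138454e+00  1.84386293e-03  1.54949827e+00] [-0.73379716 -7.42890196 -1.92445534] [-1.31368862  0.08243378  0.10583321]
vee [603.08081375 158.58813438] 88.77971099215212
```

View pics/s4.png

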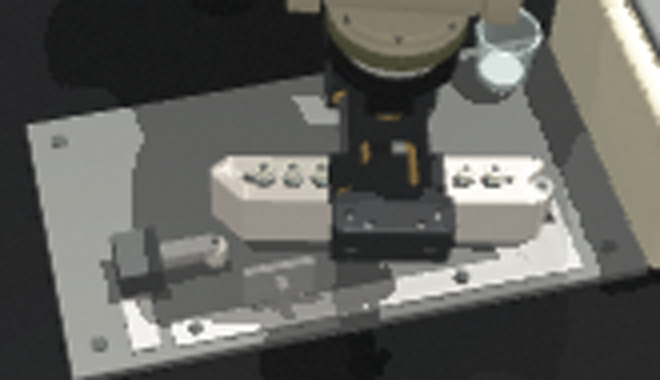

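Part-swung at 12.9° from the line, still on the post. I'll continue past the roller.

Emit:
step_arm(series=[200,2e-05,0.0018,0,-1,200,6e-05,0.00355,0,-2,200,0.00014,0.0053,0,-3,200,0.00025,0.0071,0,-4,200,0.0004,0.0089,0,-5,200,0.0005,0.0098,0,-5.5,200,0.00056,0.01064,0,-6,200,0.00056,0.01064,0,-6])

```text
time: 12.0
tcp_pos: [611.7, 55.8, 25.8]
eef_rot: [-3.141, 0.002, 1.654]
contact_force: [0.8, -8.8, -1.2]
gripper_width: 34.2
grip_force: 25.0
```

Emit:
step_arm(series=[200,2e-05,0.0018,0,-1,200,6e-05,0.00355,0,-2,200,0.0001,0.0044,0,-2.5,200,0.00014,0.0053,0,-3,200,0.00014,0.0053,0,-3])

```text
time: 12.5
tcp_pos: [616.0, 56.3, 25.9]
eef_rot: [-3.139, 0.001, 1.705]
contact_force: [-5.1, -8.9, 2.1]
gripper_width: 33.5
grip_force: 25.1
```

Emit:
step_arm(series=[200,0,0.0009,0,-0.5,200,2e-05,0.0018,0,-1,200,4e-05,0.0027,0,-1.5,200,6e-05,0.00355,0,-2,200,6e-05,0.00355,0,-2])

```text
time: 13.0
tcp_pos: [620.6, 57.0, 25.8]
eef_rot: [3.141, 0.002, 1.741]
contact_force: [0.4, -8.0, -2.3]
gripper_width: 33.7
grip_force: 25.0
```

Emit:
step_arm(series=[200,0,0.0009,0,-0.5,200,2e-05,0.0018,0,-1,200,2e-05,0.0018,0,-1])

```text
time: 13.3
tcp_pos: [623.0, 57.4, 25.9]
eef_rot: [3.14, 0.002, 1.76]
contact_force: [3.1, -7.2, -3.4]
gripper_width: 33.9
grip_force: 25.0
```

Emit:
step_arm(series=[200,0,0.0009,0,-0.5,200,0,0.0009,0,-0.5])

```text
time: 13.5
tcp_pos: [624.0, 57.6, 25.9]
eef_rot: [3.14, 0.002, 1.769]
contact_force: [4.9, -6.8, -4.2]
gripper_width: 34.3
grip_force: 25.0
```

The roller is now pulling it back (+5 N in x). A little further to the backstop.

Emit:
step_arm(series=[200,0,0.0009,0,-0.5,200,0,0.0009,0,-0.5])

```text
time: 13.7
tcp_pos: [624.4, 57.7, 25.8]
eef_rot: [3.141, 0.002, 1.777]
contact_force: [2.2, -7.4, -3.0]
gripper_width: 33.6
grip_force: 25.0
```

```bash
python3 - <<'E'
from h import *
s=env.sense();print(s["time"],s["tcp_pos"],s["eef_rot"],s["contact_force"],s["torque"])
y=s["eef_rot"][2];print("vee",s["tcp_pos"][:2]+103.1*np.array([np.cos(y),np.sin(y)]),np.degrees(y))
E
```

```text
13.7 [624.35943188  57.66969283  25.83881943] [3.14097620e+00 1.97057378e-03 1.77663385e+00] [ 2.20773107 -7.38556336 -2.99499188] [-1.2065427  -0.43005657  0.17192295]
vee [603.28712449 158.59326719] 101.79362133852743
```

Emit:
step_arm(series=[200,0,0,0.0003,0,200,0,0,0.0004,0])

```text
time: 13.9
tcp_pos: [624.4, 57.7, 25.9]
eef_rot: [3.141, 0.002, 1.776]
contact_force: [-0.2, -7.7, 0.1]
gripper_width: 33.7
grip_force: 25.0
```

Emit:
step_arm(series=[145,0,0,0,0,130,0,0,0,0,110,0,0,0,0,80,0,0,0,0,80,0,0,0,0,80,0,0,0,0])

```text
time: 14.5
tcp_pos: [623.8, 58.9, 25.6]
eef_rot: [3.142, -0.0, 1.776]
contact_force: [0.1, -1.0, 0.0]
gripper_width: 60.5
grip_force: 0.0
```

```bash
python3 - <<'E'
from h import *
s=env.sense();print(s["time"],s["tcp_pos"],s["contact_force"],s["gripper_width"],s["grip_force"])
f2,K,M=cam("scene");cv2.imwrite("pics/s5.png",cv2.resize(f2[180:275,200:365],None,fx=4,fy=4,interpolation=cv2.INTER_CUBIC))
E
```

```text
14.5 [623.79087954  58.91610243  25.55923667] [ 0.06565631 -0.99128154  0.01162488] 60.52838070550843 0.0
```

Released with no forces on the tool. I'll lift clear and check.

Emit:
step_arm(series=[80,0,0,-0.01,0,80,0,0,-0.03,0,80,0,0,-0.06,0,80,0,0,-0.1,0,80,0,0,-0.14,0,80,0,0,-0.17,0,80,-0.05,0,-0.17,0,80,-0.1,0,-0.17,0,80,-0.1,0,-0.17,0])

```text
time: 15.45
tcp_pos: [644.8, -44.3, 196.1]
eef_rot: [3.141, 0.002, 1.771]
contact_force: [0.5, 1.0, 0.2]
gripper_width: 60.6
grip_force: 0.0
```

```bash
python3 - <<'E'
from h import *
s=env.sense();print(s["time"],s["tcp_pos"],s["contact_force"])
f,K,M=cam("wrist");np.savez("w6.npz",f=f,K=K,M=M)
cv2.imwrite("pics/w6.png",cv2.resize(f,(800,600),interpolation=cv2.INTER_CUBIC))
E
```

```text
15.45 [644.80816134 -44.2880635  196.05342105] [0.49415733 0.95755778 0.16400997]
```

View pics/w6.png

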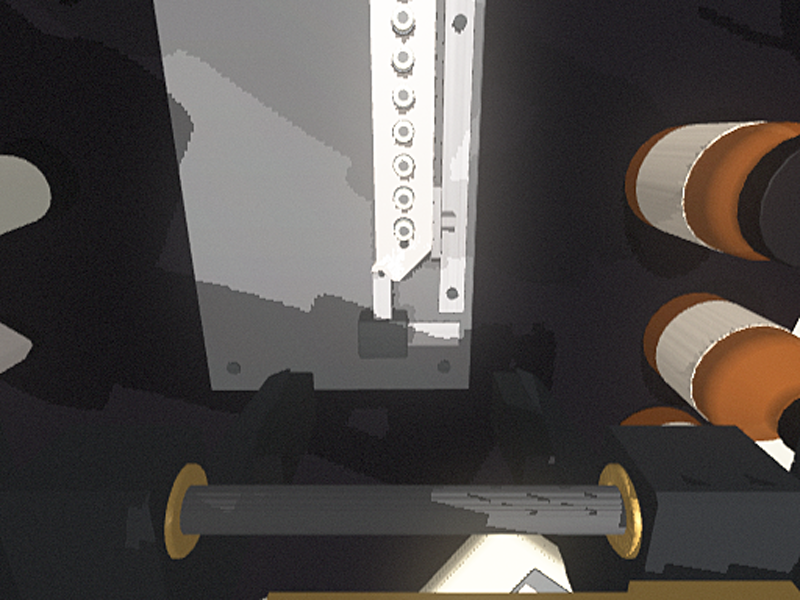

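The rack lies flush on the backstop at (436,225) with the roller at (380,270) on its front bevel, parallel to the rail. I'll hand it in.

```bash
python3 -c "
from rig import env
print(env.job_done())"
```

```text
the job is handed in; nothing more can be done
None
```

I loaded the rack and handed the job in at about 15.5 s. The last picture shows it in line against the backstop with the roller on its front bevel and the gripper clear; the judge returned no verdict.

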